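Line up the dispensary stock by height

ROBOT

A 6-joint arm with a two-finger parallel gripper is mounted at the origin on the work surface. World frame = base frame: x ahead of the robot, y to its left, z up, the work surface at z = 0. Lengths are in m, angles in rad, forces in N, time in s.
With the tool pointing down it reaches from about 0.375 to 0.9 m from the base axis. Payload 3.1 kg.
Tool frame: the origin (TCP) lies midway between the tips of the shut fingers; the grasp point (between the pads) lies 19 mm behind it; z points along the fingers, y is the line along which they close (so a half turn about z gives the same grasp; the last joint's range is limited). The gripper opens to 87 mm and grips with 3 to 60 N. Pads are 19 mm wide; open, the fingers measure 117 mm over their backs; the gripper's body (75 mm by 190 mm) begins 51 mm behind the grasp point.
Start: joints at [-1.357, 0.527, 1.433, -0, 1.181, -0.178], TCP at [0.239, -0.577, 0.223] pointing down, gripper open.
Joint ranges: [-3.08, 3.08], [-0.75, 2.2], [0.22, 2.44], [-1.43, 4.57], [0, 2.65], [-2.85, 2.85]. Speed limits (rad/s): [2.79, 2.79, 3.14, 3.14, 3.14, 3.14].

INTERFACE

Orientations are given as a unit quaternion [x, y, z, w].
In Python, from rig import status, imaging, order gives the robot as it stands.
- The arm moves only by the tool arm_command, never from a script. Its argument "deltas" is one flat list of numbers, 5 for each row, row after row: the opening, from -1 (shut) to 1 (fully open), so that 0 is half open, then the shift along the tool's x, y, z in m, then the turn about the tool's z in rad. In form: [gripper, tx, ty, tz, roll, gripper, tx, ty, tz, roll, ...]. A call has 1 to 12 rows; each row shifts and turns the commanded pose from where the row before left it, along the tool's axes as they then stand; what a row does not reach is not made up. A row lasts 1/8 s, in which the tool goes at most 62.5 mm and 10.7 degrees, less where a joint would pass 70% of its speed; a pose out of reach is approached as far as the arm can. A call with a gripper value outside its range is refused whole. The fingers move at their own pace and stop on an object; "newtons" is the grip in N (left out, the last holds). Time passes only in rows, so rows that do not move let the fingers close. It gives the time, the measured TCP pose, the force, the opening and the grip force at its end, in the units of the state.
- status.get_obs(): the state, without advancing time (a new reading comes with each control period).
- imaging.camera(name): name is "scene" or "top" or "wrist"; returns (picture, depth): 420x560x3 uint8, red, green, blue; 420x560 float32, m along the optical axis (not along the pixel's ray), 0 where there is no reading.
- imaging.camera_params(name): a dict with "intrinsics" (3x3 intrinsics, pixels), "camera_from_world" (4x4, takes a point from world to camera coordinates). Camera axes: x right, y up, looking along -z (the intrinsics and any distortion apply to the point x, -y, -z); pixel columns grow to the right and rows downward; lengths in m; the calibration is good to about 2 mm. The wrist camera is an equidistant fisheye: a pixel r from the principal point sees the ray r / f radians off the axis. A picture is of the moment at which its call begins: read the wrist's pose just before it. camera_params takes no time and is no camera call; for the wrist camera it gives the pose at the moment of the call.
- order.hand_in(): hands the job in; it is judged then, once.
The state is a dict: "time": time; "q": joint angles; "joint_velocities": joint speeds; "joint_torque": joint torques, N m; "position": TCP position; "tool_rot": TCP orientation; "ft_force": force on the tool from outside, world axes, zero at the start; "moment": the same for the moment, N m; "grip_width": finger opening in m; "grip_force": force on a finger pad.
Only numpy, scipy, OpenCV 4.12 (cv2) and the standard library are available. Lean on these libraries where they do the work, as an engineer would, in place of code of your own. Each camera call takes 0.05 s, during which the arm holds its last target. There are 200 camera calls.

TASK

Line up the four containers in order of height on the row of four round pads on the wooden stand: the tallest on the red pad, then each next shorter one along the row, so that the shortest ends on the blue pad. Each stands upright in the middle of its own pad; do not knock any container over, and leave the mortar and the calculator where they are.

Things in the scene. Friction and masses are not known exactly. Their poses are not given: they have to be found in the camera images.
- tall_bottle: Tallest: amber glass bottle with a white paper label and a black screw cap, 130 mm high. Body 46 mm across up to 84 mm, shoulder narrowing to a 24 mm neck at 98 mm, cap 34 mm across from 102 to 130 mm; grip it by the cap. About 0.2 kg. Stands loose and upright on the work surface at the start. Origin: centre of its underside, z up along its axis.
- wide_bottle: Second tallest: stout amber glass bottle with a white paper label and a white screw cap, 105 mm high. Body 56 mm across up to 58 mm, shoulder narrowing to a 30 mm neck at 76 mm, cap 38 mm across from 80 to 105 mm; grip it by the cap. About 0.22 kg. Stands loose and upright on the work surface at the start. Origin: centre of its underside, z up along its axis.
- white_tub: Third tallest: white plastic tub with a red lid, 80 mm high. Body 50 mm across, lid 54 mm across from 62 to 80 mm; grip it by the lid. About 0.12 kg. Stands loose and upright on the work surface at the start. Origin: centre of its underside, z up along its axis.
- small_jar: Shortest: small amber jar with a white paper label and a green lid, 55 mm high. Body 44 mm across, lid 46 mm across from 37 to 55 mm; grip it by the lid. About 0.09 kg. Stands loose and upright on the work surface at the start. Origin: centre of its underside, z up along its axis.
- pad_red: Red round pad, 70 mm across, 3 mm thick, fixed on the low wooden stand (one end of the row, for the tallest; either end may be the red one. The four pads stand in a straight line 85 mm apart; the stand under them is 120 x 360 mm, 15 mm high, its long side along the row). Origin: centre of its underside, 15 mm above the work surface; its top, where a container stands, is 18 mm above the work surface. Its yaw means nothing.
- pad_grey: Grey round pad, 70 mm across, 3 mm thick, fixed on the low wooden stand (one of the two middle places; it may be beside the red or beside the blue pad). Origin: centre of its underside, 15 mm above the work surface; its top, where a container stands, is 18 mm above the work surface. Its yaw means nothing.
- pad_yellow: Yellow round pad, 70 mm across, 3 mm thick, fixed on the low wooden stand (one of the two middle places; it may be beside the red or beside the blue pad). Origin: centre of its underside, 15 mm above the work surface; its top, where a container stands, is 18 mm above the work surface. Its yaw means nothing.
- pad_blue: Blue round pad, 70 mm across, 3 mm thick, fixed on the low wooden stand (the end of the row opposite the red pad, for the shortest). Origin: centre of its underside, 15 mm above the work surface; its top, where a container stands, is 18 mm above the work surface. Its yaw means nothing.
- mortar: Bystander: white ceramic bowl, 100 mm across the rim and 55 mm high, standing loose to one side of the stand. Leave it alone. Origin: centre of its underside.
- calculator: Bystander: black desk calculator, 140 x 80 mm and 17 mm high, lying loose to one side of the stand. Leave it alone. Origin: centre of its underside, x along its length.
There are look-alikes about, which are no part of the job. Leave any purple or yellow look-alike of the small_jar alone.

How it is judged:
At the end, for the whole second after the job is handed in: Tall bottle on the red pad, wide bottle on the middle pad beside it, tub on the middle pad beside the blue one, small jar on the blue pad: each within 13 mm of the pad's centre, underside 14 to 22 mm above the work surface, upright within 0.1 rad, released and at rest (horizontal distance between tall_bottle and pad_red below 0.013 m and (horizontal distance between wide_bottle and pad_grey below 0.013 m or horizontal distance between wide_bottle and pad_yellow below 0.013 m) and horizontal distance between wide_bottle and pad_red below 0.115 m and (horizontal distance between white_tub and pad_grey below 0.013 m or horizontal distance between white_tub and pad_yellow below 0.013 m) and horizontal distance between white_tub and pad_blue below 0.115 m and horizontal distance between small_jar and pad_blue below 0.013 m and height (world z) of tall_bottle between 0.014 and 0.022 m and angle between each of tall_bottle, wide_bottle, white_tub, small_jar's own z axis and vertical below 0.1 rad and linear speed of each of tall_bottle, wide_bottle, white_tub, small_jar below 0.02 m/s and angular speed of each of tall_bottle, wide_bottle, white_tub, small_jar below 0.2 rad/s and height (world z) of wide_bottle between 0.014 and 0.022 m and height (world z) of white_tub between 0.014 and 0.022 m and height (world z) of small_jar between 0.014 and 0.022 m); the robot touches nothing.
It fails at once if a container is knocked over (tilted by more than 0.6 rad) (angle between any of tall_bottle, wide_bottle, white_tub, small_jar's own z axis and vertical above 0.6 rad).
It fails at once if the mortar or the calculator is shifted by more than 20 mm (distance of any of mortar, calculator from where it was at the start of the episode above 0.02 m).
It also fails if it takes over 112 s, if anything falls off the work surface, if the arm or the gripper's body presses on something with over 40 N, if the wrist force passes 120 N, or if a joint passes its speed limit or range.

## Working session

There is one attempt and no reset: what is moved stays moved. The work goes in short steps, Python scripts to look and compute and a tool call to move; the robot and the scene stay as the last step left them, time stands still between calls to the robot, and variables do not carry over. Pictures are saved under pics/ and viewed, at most 14 in all, crops included, and the job is handed in when it is done.

Besides the shell and the picture viewer there is one more tool, called as name(argument=value, ...) on one line, values as JSON. arm_command: Moves the arm, as the interface text tells. Its arguments: {"type":"object","properties":{"deltas":{"type":"array"},"newtons":{"type":"number"}},"required":["deltas"]}

```bash
mkdir -p pics; ls; cat > h.py <<'E'
import numpy as np, cv2
from rig import status, imaging, order
def snap(n,f):
    p=imaging.camera_params(n); im,d=imaging.camera(n)
    cv2.imwrite('pics/'+f,cv2.cvtColor(im,cv2.COLOR_RGB2BGR)); np.savez('pics/'+f+'.npz',im=im,d=d,K=p['intrinsics'],T=p['camera_from_world'])
    return im,d,p
def cloud(d,K,T):
    v,u=np.indices(d.shape); K=np.array(K)
    x=(u-K[0,2])/K[0,0]*d; y=(v-K[1,2])/K[1,1]*d
    P=np.stack([x,-y,-d],-1)-np.array(T)[:3,3]
    return P@np.array(T)[:3,:3]
E
python3 - <<'E'
from h import *
for n in('top','scene'):
    im,d,p=snap(n,n+'0.png'); print(n,p, cloud(d,p['intrinsics'],p['camera_from_world'])[210,280])
o=status.get_obs();print(o['time'],o['position'],o['tool_rot'],o['grip_width'])
E
```

```text
pics
top {'intrinsics': array([[528.33789118,   0.        , 282.03268978],
       [  0.        , 528.33789118, 218.2537516 ],
       [  0.        ,   0.        ,   1.        ]]), 'camera_from_world': array([[ 0.01199829, -0.99992112, -0.00371445, -0.01081285],
       [ 0.99444151,  0.01154377,  0.1046557 , -0.55165135],
       [-0.10460457, -0.00494949,  0.99450158, -1.47627325],
       [ 0.        ,  0.        ,  0.        ,  1.        ]])} [0.57709147 0.00191354 0.01457038]
scene {'intrinsics': array([[408.15071341,   0.        , 285.65090504],
       [  0.        , 408.15071341, 207.20340866],
       [  0.        ,   0.        ,   1.        ]]), 'camera_from_world': array([[ 0.75688186,  0.6535039 , -0.00790568, -0.40563338],
       [-0.45783852,  0.53881877,  0.70714795,  0.22469334],
       [ 0.46638367, -0.53160793,  0.70702141, -1.23210461],
       [ 0.        ,  0.        ,  0.        ,  1.        ]])} [ 0.51160754  0.00699838 -0.00151412]
0.1 [ 0.23913342 -0.57673492  0.22166843] [ 9.80776222e-01  1.95133444e-01 -1.21572183e-05 -9.70282031e-04] 0.08720139170286703
```

View pics/top0.png

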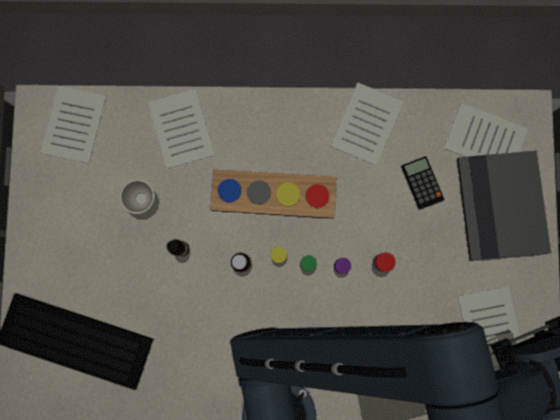

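View pics/scene0.png

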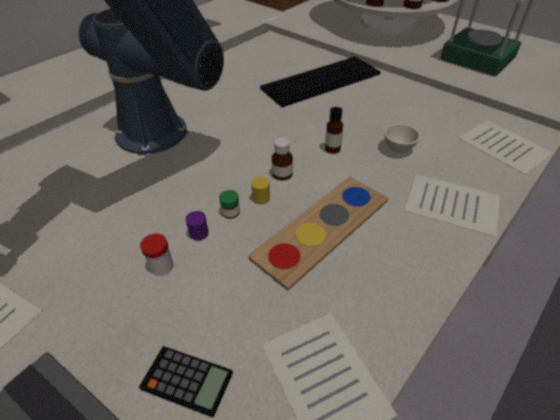

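Top view: the stand carries blue (229,190), grey (259,192), yellow (288,194) and red (317,196) pads. The tall bottle is at (177,247), the wide bottle at (240,262) and the tub at (385,262). There are three jar-like candidates: yellow (279,255), green (309,264) and purple (342,266). Green fits small_jar because it has a green lid over a white label, and the task says to leave yellow and purple alone. I'll confirm this in a crop while measuring.

```bash
cat > meas.py <<'E'
from h import *
Z=np.load('pics/top0.png.npz');im,K,T=Z['im'],Z['K'],Z['T']
C=cloud(Z['d'],K,T); hsv=cv2.cvtColor(im,cv2.COLOR_RGB2HSV)
def ray(u,v,z):
    R=T[:3,:3]; o=-R.T@T[:3,3]; r=R.T@np.array([(u-K[0,2])/K[0,0],-(v-K[1,2])/K[1,1],-1]); return o+r*(z-o[2])/r[2]
H={'red':(317,196,.018),'yellow':(288,194,.018),'grey':(259,192,.018),'blue':(229,190,.018),'tall':(177,247,.13),'wide':(240,262,.105),'tub':(385,262,.08),'jar':(309,264,.055)}
lab=cv2.cvtColor(im,cv2.COLOR_RGB2LAB).astype(float)
for n,(u,v,z) in H.items():
    if z==.018:
        m=(np.linalg.norm(lab-np.median(lab[v-3:v+4,u-3:u+4],(0,1)),axis=2)<22)
    else: m=abs(C[...,2]-z)<.008
    m=m.astype(np.uint8); yy,xx=np.indices(m.shape); m[np.hypot(yy-v,xx-u)>18]=0
    k,L,st,ce=cv2.connectedComponentsWithStats(m); i=1+np.argmax(st[1:,4]); 
    c=max(cv2.findContours((L==i).astype(np.uint8),0,1)[0],key=len); (cu,cv_),r=cv2.minEnclosingCircle(c)
    print(n,ce[i].round(1),(round(cu,1),round(cv_,1)),'r',round(r,1),'area',st[i,4],ray(*ce[i],z).round(4), 'depthz',C[L==i][:,2].mean().round(4))
s=np.load('pics/scene0.png.npz')['im'][100:300,120:360]
cv2.imwrite('pics/crop.png',cv2.cvtColor(cv2.resize(s,None,fx=3,fy=3,interpolation=2),cv2.COLOR_RGB2BGR))
E
python3 meas.py
```

```text
red [317.1 195.5] (317.1, 195.6) r 11.9 area 442 [ 0.6199 -0.1044  0.018 ] depthz 0.0174
yellow [287.7 193.5] (287.7, 193.5) r 12.0 area 449 [ 0.6247 -0.0196  0.018 ] depthz 0.0275
grey [258.5 192. ] (258.4, 191.9) r 12.4 area 466 [0.6282 0.0645 0.018 ] depthz 0.0207
blue [229.  190.1] (229.2, 190.2) r 11.6 area 424 [0.633  0.1497 0.018 ] depthz 0.0246
tall [172.9 246.4] (173.0, 246.3) r 6.6 area 132 [0.463  0.2828 0.13  ] depthz 0.129
wide [239.2 261.7] (239.1, 261.7) r 7.0 area 155 [0.4252 0.1087 0.105 ] depthz 0.1043
tub [385.6 262. ] (385.6, 261.8) r 9.9 area 304 [ 0.4298 -0.2884  0.08  ] depthz 0.0793
jar [308.7 263.2] (308.7, 263.2) r 8.2 area 208 [ 0.4246 -0.0798  0.055 ] depthz 0.0542
```

View pics/crop.png

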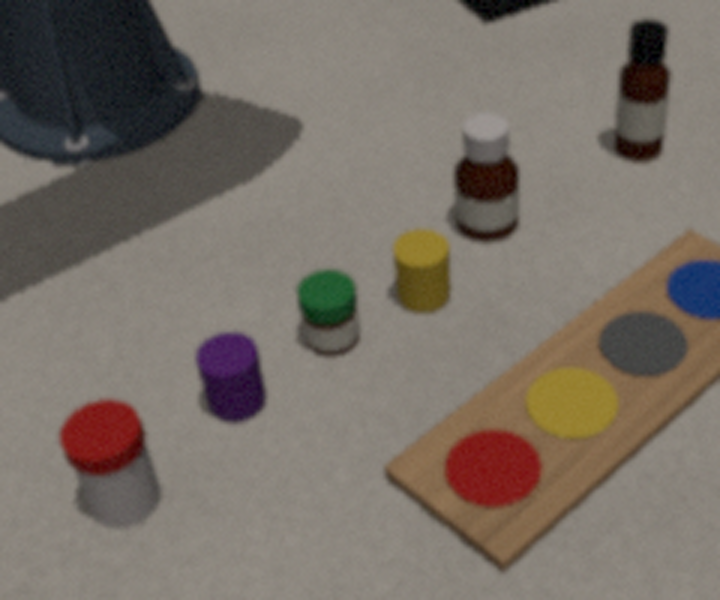

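The crop confirms it: the green lid over a white-labelled jar at top (309,264) is small_jar. The purple and yellow ones are plain cylinders.

arm_command(deltas=[1,0,0,0,-0.168,1,0,0,0,-0.168,1,0,0,0,-0.168,1,0,0,0,-0.168,1,0,0,0,-0.168,1,0,0,0,-0.168,1,0,0,0,-0.17,1,0,0,0,0], newtons=20)

```text
time: 1.1
position: [0.2392, -0.577, 0.222]
tool_rot: [0.708, 0.706, 0.0, -0.0]
ft_force: [-0.5, -0.6, 0.2]
grip_width: 0.0871
grip_force: 0.0
```

arm_command(deltas=[1,0.04,0.0155,0,0,1,0.046,0.017,0,0,1,0.046,0.017,0,0,1,0.046,0.017,0,0,1,0.046,0.017,0,0,1,0.046,0.017,0,0,1,0.046,0.017,0,0,1,0.046,0.017,0,0,1,0.046,0.017,0,0,1,0.046,0.017,0,0,1,0.043,0.017,0,0,1,0,0,0,0])

```text
time: 2.6
position: [0.425, -0.0778, 0.2225]
tool_rot: [0.706, 0.708, 0.0, -0.0]
ft_force: [-0.7, 0.0, -0.1]
grip_width: 0.087
grip_force: 0.0
```

arm_command(deltas=[1,-0.002,0,0.025,0,1,0,0,0.04,0,1,0,0,0.04,0,1,0,0,0.035,0,1,0,0,0.025,0,1,0,0,0.02,0,1,0,0,0.01,0,1,0,0,0,0,1,0,0,0,0])

```text
time: 3.72
position: [0.4251, -0.0828, 0.0281]
tool_rot: [0.707, 0.707, 0.0, 0.001]
ft_force: [-0.2, -0.1, 0.7]
grip_width: 0.0868
grip_force: 0.0
```

arm_command(deltas=[-1,0,0,0,0,-1,0,0,0,0,-1,0,0,0,0,-1,0,0,0,0,-1,0,0,0,0,-1,0,0,0,0,-1,0,0,0,0,-1,0,0,0,0])

```text
time: 4.72
position: [0.4248, -0.0824, 0.0276]
tool_rot: [0.707, 0.707, 0.0, 0.0]
ft_force: [0.5, -0.1, 1.1]
grip_width: 0.0453
grip_force: 20.0
```

arm_command(deltas=[-1,0,0,-0.015,0,-1,0,0,-0.03,0,-1,0,0,-0.03,0,-1,0,0,-0.03,0,-1,0,0,-0.015,0,-1,0.012,0.012,0,0,-1,0.025,0.025,0,0,-1,0.035,0.035,0,0,-1,0.04,0.035,0,0,-1,0.04,0.035,0,0,-1,0.035,0.03,0,0,-1,0.025,0.02,0,0])

```text
time: 6.22
position: [0.6173, 0.1314, 0.1467]
tool_rot: [0.707, 0.708, -0.0, -0.0]
ft_force: [-0.0, -0.4, -0.7]
grip_width: 0.0454
grip_force: 20.0
```

arm_command(deltas=[-1,0.0125,0.012,0,0,-1,0.005,0.004,0,0,-1,0,0,0,0,-1,0,0,0,0])

```text
time: 6.72
position: [0.6319, 0.1464, 0.1473]
tool_rot: [0.707, 0.707, -0.001, -0.0]
ft_force: [0.2, 0.3, -1.0]
grip_width: 0.0452
grip_force: 20.0
```

arm_command(deltas=[-1,0.0005,0.001,0.02,0,-1,0,0,0.03,0,-1,0,0,0.025,0,-1,0,0,0.014,0,-1,0,0,0.006,0,-1,0,0,0.004,0,-1,0,0,0.002,0,-1,0,0,0,0])

```text
time: 7.72
position: [0.6341, 0.1477, 0.0471]
tool_rot: [0.707, 0.707, 0.0, 0.0]
ft_force: [-0.4, -0.3, -0.6]
grip_width: 0.0449
grip_force: 20.0
```

arm_command(deltas=[-1,0,0,0.0015,0,-1,0,0,0,0,-0.5,0,0,0,0,0,0,0,0,0,0.6,0,0,0,0,1,0,0,0,0,1,0,0,0,0,1,0,0,-0.02,0,1,0,0,-0.04,0,1,0,0,-0.05,0,1,0,0,-0.06,0,1,0,0,-0.03,0])

```text
time: 9.22
position: [0.6355, 0.1478, 0.2509]
tool_rot: [0.707, 0.707, 0.003, 0.003]
ft_force: [0.6, 0.0, 0.8]
grip_width: 0.087
grip_force: 0.0
```

arm_command(deltas=[1,-0.026,-0.01,0,0,1,-0.045,-0.021,0,0,1,-0.045,-0.021,0,0,1,-0.045,-0.021,0,0,1,-0.045,-0.021,0,0,1,-0.045,-0.021,0,0,1,-0.045,-0.022,0,0,1,-0.045,-0.022,0,0,1,-0.045,-0.022,0,0,1,-0.03,-0.015,0,0,1,-0.02,-0.008,0,0,1,0,0,0,0])

```text
time: 10.72
position: [0.4295, -0.2898, 0.2463]
tool_rot: [0.708, 0.706, 0.0, 0.001]
ft_force: [-0.4, 1.3, 0.1]
grip_width: 0.087
grip_force: 0.0
```

```bash
python3 - <<'E'
from h import *
im,d,p=snap('top','top1.png')
import re
s=open('meas.py').read().replace('top0','top1').split("s=np.load")[0]
exec(s)
print(status.get_obs()['position'])
E
```

```text
red [317.1 195.6] (317.1, 195.5) r 11.8 area 439 [ 0.6198 -0.1044  0.018 ] depthz 0.035
yellow [287.6 193.5] (287.6, 193.5) r 11.9 area 444 [ 0.6247 -0.0196  0.018 ] depthz 0.0208
grey [258.5 192. ] (258.5, 191.9) r 12.3 area 462 [0.6281 0.0646 0.018 ] depthz 0.0271
blue [226.4 186.5] (226.3, 186.6) r 7.8 area 194 [0.6432 0.1576 0.018 ] depthz 0.0708
tall [172.8 246.4] (172.7, 246.4) r 6.5 area 130 [0.4629 0.2829 0.13  ] depthz 0.1283
wide [239.3 261.7] (239.1, 261.7) r 7.0 area 154 [0.4252 0.1086 0.105 ] depthz 0.1041
tub [382.4 259.1] (384.8, 261.2) r 9.6 area 151 [ 0.4374 -0.2797  0.08  ] depthz 0.0798Traceback (most recent call last):
  File "<stdin>", line 5, in <module>
  File "<string>", line 13, in <module>
    return _wrapfunc(a, 'argmax', axis=axis, out=out, **kwds)
    return bound(*args, **kwds)
ValueError: attempt to get argmax of an empty sequence
```

View pics/top1.png

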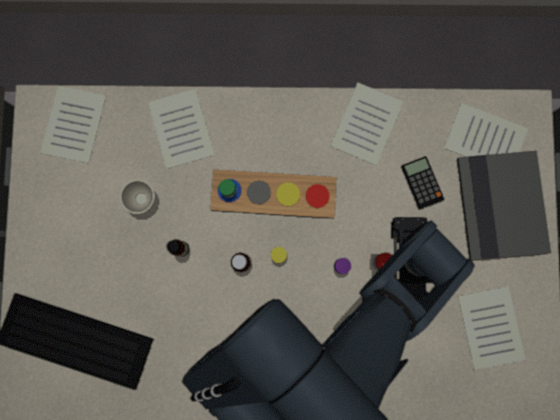

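The jar stands upright on blue at (227,188), and the purple and yellow look-alikes haven't moved. Next is the tub.

arm_command(deltas=[1,0.001,0,0.025,0,1,0,0,0.04,0,1,0,0,0.04,0,1,0,0,0.035,0,1,0,0,0.025,0,1,0,0,0.02,0,1,0,0,0.009,0,1,0,0,0,0,1,0,0,0,0])

```text
time: 11.9
position: [0.4304, -0.2875, 0.0519]
tool_rot: [0.707, 0.707, 0.0, 0.001]
ft_force: [-0.6, -0.4, -0.3]
grip_width: 0.0866
grip_force: 0.0
```

arm_command(deltas=[-1,0,0,0,0,-1,0,0,0,0,-1,0,0,0,0,-1,0,0,0,0,-1,0,0,0,0,-1,0,0,0,0,-1,0,0,0,0,-1,0,0,0,0])

```text
time: 12.9
position: [0.4299, -0.2875, 0.0511]
tool_rot: [0.707, 0.707, 0.0, 0.0]
ft_force: [1.0, 0.4, 2.5]
grip_width: 0.0534
grip_force: 20.0
```

arm_command(deltas=[-1,0,0,-0.015,0,-1,0,0,-0.03,0,-1,0,0,-0.03,0,-1,0,0,-0.03,0,-1,0,0,-0.015,0,-1,0.015,0.01,0,0,-1,0.025,0.015,0,0,-1,0.035,0.02,0,0,-1,0.04,0.022,0,0,-1,0.04,0.022,0,0,-1,0.04,0.022,0,0,-1,0.04,0.022,0,0])

```text
time: 14.4
position: [0.5622, -0.0494, 0.1693]
tool_rot: [0.707, 0.707, -0.001, -0.002]
ft_force: [0.4, -1.8, -0.5]
grip_width: 0.0532
grip_force: 20.0
```

arm_command(deltas=[-1,0.04,0.022,0,0,-1,0.035,0.02,0,0,-1,0.025,0.013,0,0,-1,0.013,0.007,0,0,-1,0.005,0.003,0,0,-1,0,0,0,0,-1,0,0,0,0])

```text
time: 15.28
position: [0.6273, 0.0647, 0.171]
tool_rot: [0.708, 0.707, -0.0, -0.0]
ft_force: [0.0, -0.1, -1.3]
grip_width: 0.0532
grip_force: 20.0
```

arm_command(deltas=[-1,0.0005,0.001,0.02,0,-1,0,0,0.03,0,-1,0,0,0.025,0,-1,0,0,0.014,0,-1,0,0,0.007,0,-1,0,0,0.004,0,-1,0,0,0.002,0,-1,0,0,0,0])

```text
time: 16.27
position: [0.6291, 0.0662, 0.0695]
tool_rot: [0.707, 0.707, 0.0, 0.0]
ft_force: [0.0, 0.1, -0.7]
grip_width: 0.0532
grip_force: 20.0
```

arm_command(deltas=[-1,0,0,0.001,0,-1,0,0,0,0,-0.5,0,0,0,0,0,0,0,0,0,0.6,0,0,0,0,1,0,0,0,0,1,0,0,0,0,1,0,0,-0.02,0,1,0,0,-0.04,0,1,0,0,-0.05,0,1,0,0,-0.05,0,1,0,0,-0.03,0])

```text
time: 17.77
position: [0.6297, 0.0661, 0.2609]
tool_rot: [0.707, 0.707, 0.001, 0.001]
ft_force: [0.6, -0.8, -0.6]
grip_width: 0.087
grip_force: 0.0
```

arm_command(deltas=[1,0.004,-0.02,0,0,1,0.009,-0.045,0,0,1,0.009,-0.045,0,0,1,0.009,-0.045,0,0,1,0.0075,-0.033,0,0,1,0.004,-0.0155,0,0,1,0,0,0,0,1,0,0,0,0])

```text
time: 18.77
position: [0.4271, 0.1084, 0.2583]
tool_rot: [0.707, 0.707, 0.001, 0.001]
ft_force: [0.1, -0.0, -0.4]
grip_width: 0.0867
grip_force: 0.0
```

arm_command(deltas=[1,0,-0.001,0.025,0,1,0,0,0.04,0,1,0,0,0.04,0,1,0,0,0.035,0,1,0,0,0.025,0,1,0,0,0.012,0,1,0,0,0.005,0,1,0,0,0,0,1,0,0,0,0])

```text
time: 19.9
position: [0.425, 0.1087, 0.0768]
tool_rot: [0.707, 0.707, 0.001, 0.001]
ft_force: [0.1, 0.1, -0.1]
grip_width: 0.0872
grip_force: 0.0
```

arm_command(deltas=[-1,0,0,0,0,-1,0,0,0,0,-1,0,0,0,0,-1,0,0,0,0,-1,0,0,0,0,-1,0,0,0,0,-1,0,0,0,0,-1,0,0,0,0])

```text
time: 20.9
position: [0.4245, 0.1086, 0.0761]
tool_rot: [0.707, 0.707, 0.0, 0.0]
ft_force: [0.2, 0.1, -1.1]
grip_width: 0.0377
grip_force: 20.0
```

arm_command(deltas=[-1,0,0,-0.015,0,-1,0,0,-0.03,0,-1,0,0,-0.03,0,-1,0,0,-0.03,0,-1,0,0,-0.025,0,-1,0,0,-0.01,0,-1,-0.008,0.01,0,0,-1,-0.015,0.02,0,0,-1,-0.019,0.03,0,0,-1,-0.02,0.033,0,0,-1,-0.02,0.033,0,0,-1,-0.019,0.03,0,0], newtons=25)

```text
time: 22.4
position: [0.5823, 0.0052, 0.2142]
tool_rot: [0.708, 0.707, -0.001, -0.001]
ft_force: [-0.3, -0.6, -1.9]
grip_width: 0.0375
grip_force: 25.0
```

arm_command(deltas=[-1,-0.015,0.024,0,0,-1,-0.008,0.013,0,0,-1,-0.004,0.007,0,0,-1,0,0,0,0,-1,0,0,0,0])

```text
time: 23.02
position: [0.6233, -0.0187, 0.2159]
tool_rot: [0.707, 0.707, -0.0, -0.001]
ft_force: [0.2, -0.6, -1.3]
grip_width: 0.0373
grip_force: 25.0
```

Descend from 0.216 to 0.0945.

arm_command(deltas=[-1,-0.001,0.001,0.02,0,-1,0,0,0.03,0,-1,0,0,0.03,0,-1,0,0,0.02,0,-1,0,0,0.011,0,-1,0,0,0.006,0,-1,0,0,0.003,0,-1,0,0,0.001,0,-1,0,0,0,0])

```text
time: 24.15
position: [0.6256, -0.0204, 0.0956]
tool_rot: [0.707, 0.707, 0.0, 0.0]
ft_force: [0.3, 0.5, -1.9]
grip_width: 0.0377
grip_force: 25.0
```

arm_command(deltas=[-1,0,0,0.001,0,-1,0,0,0,0,-0.5,0,0,0,0,0,0,0,0,0,0.6,0,0,0,0,1,0,0,0,0,1,0,0,0,0,1,0,0,-0.02,0,1,0,0,-0.04,0,1,0,0,-0.05,0,1,0,0,-0.05,0,1,0,0,-0.03,0])

```text
time: 25.65
position: [0.6261, -0.0205, 0.2873]
tool_rot: [0.707, 0.707, 0.001, 0.002]
ft_force: [-0.9, 0.4, 0.3]
grip_width: 0.0868
grip_force: 0.0
```

arm_command(deltas=[1,0.02,-0.011,0,0,1,0.04,-0.022,0,0,1,0.045,-0.024,0,0,1,0.045,-0.024,0,0,1,0.045,-0.024,0,0,1,0.045,-0.024,0,0,1,0.04,-0.022,0,0,1,0.018,-0.009,0,0,1,0.005,-0.003,0,0,1,0,0,0,0,1,0,0,0,0])

```text
time: 27.02
position: [0.4624, 0.2818, 0.2836]
tool_rot: [0.707, 0.707, -0.0, -0.0]
ft_force: [-0.0, 0.7, -0.1]
grip_width: 0.0869
grip_force: 0.0
```

```bash
python3 - <<'E'
from h import *
im,d,p=snap('scene','s1.png'); im,d,p=snap('top','top2.png')
K,T=p['intrinsics'],p['camera_from_world'];C=cloud(d,K,T)
for n,x,y,z in(('jar',.633,.1497,.073),('tub',.6282,.0645,.098),('wide',.6247,-.0196,.123)):
    m=(abs(C[...,2]-z)<.006)&(np.hypot(C[...,0]-x,C[...,1]-y)<.035); print(n,m.sum(),C[m].mean(0).round(4))
E
```

```text
jar 198 [0.6329 0.15   0.0723]
tub 279 [0.6289 0.0637 0.0977]
wide 147 [ 0.625  -0.0195  0.1225]
```

View pics/s1.png

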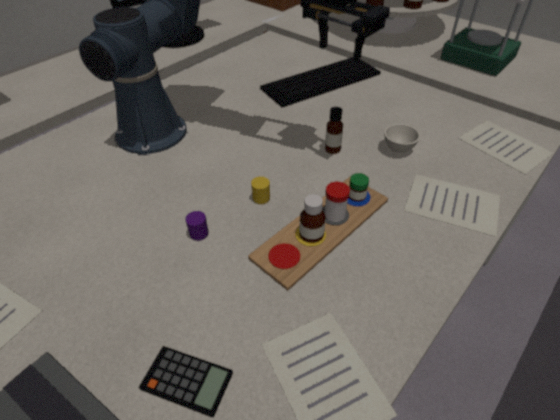

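The scene view shows all three upright on their pads: wide at (313,220), tub at (337,203) and jar at (358,190). Each is within 1 mm. The tall bottle is next.

arm_command(deltas=[1,0.001,0,0.025,0,1,0,0,0.04,0,1,0,0,0.04,0,1,0,0,0.035,0,1,0,0,0.025,0,1,0,0,0.013,0,1,0,0,0.005,0,1,0,0,0,0,1,0,0,0,0])

```text
time: 28.25
position: [0.463, 0.2839, 0.102]
tool_rot: [0.707, 0.707, 0.001, 0.0]
ft_force: [0.5, 0.3, 0.4]
grip_width: 0.0874
grip_force: 0.0
```

arm_command(deltas=[-1,0,0,0,0,-1,0,0,0,0,-1,0,0,0,0,-1,0,0,0,0,-1,0,0,0,0,-1,0,0,0,0,-1,0,0,0,0,-1,0,0,0,0])

```text
time: 29.25
position: [0.4625, 0.2837, 0.101]
tool_rot: [0.707, 0.707, 0.0, 0.0]
ft_force: [0.9, 0.1, -1.9]
grip_width: 0.0335
grip_force: 25.0
```

arm_command(deltas=[-1,0,0,-0.015,0,-1,0,0,-0.03,0,-1,0,0,-0.035,0,-1,0,0,-0.035,0,-1,0,0,-0.035,0,-1,0,0,-0.02,0,-1,-0.015,0,0,0,-1,-0.025,0.005,0,0,-1,-0.035,0.01,0,0,-1,-0.04,0.015,0,0,-1,-0.04,0.02,0,0,-1,-0.04,0.02,0,0])

```text
time: 30.75
position: [0.531, 0.0865, 0.2697]
tool_rot: [0.707, 0.707, -0.001, -0.001]
ft_force: [-0.2, 0.9, -2.9]
grip_width: 0.0337
grip_force: 25.0
```

arm_command(deltas=[-1,-0.04,0.02,0,0,-1,-0.04,0.02,0,0,-1,-0.04,0.02,0,0,-1,-0.034,0.014,0,0,-1,-0.023,0.008,0,0,-1,-0.01,0.004,0,0,-1,-0.005,0.001,0,0,-1,0,0,0,0,-1,0,0,0,0])

```text
time: 31.88
position: [0.6189, -0.1022, 0.2712]
tool_rot: [0.707, 0.708, 0.0, -0.0]
ft_force: [-0.2, 0.3, -2.8]
grip_width: 0.0329
grip_force: 25.0
```

arm_command(deltas=[-1,-0.001,0.001,0.02,0,-1,0,0,0.03,0,-1,0,0,0.035,0,-1,0,0,0.03,0,-1,0,0,0.018,0,-1,0,0,0.01,0,-1,0,0,0.005,0,-1,0,0,0.003,0,-1,0,0,0,0])

```text
time: 33.0
position: [0.6206, -0.1045, 0.1206]
tool_rot: [0.707, 0.707, 0.0, 0.0]
ft_force: [0.3, -0.3, -2.9]
grip_width: 0.0335
grip_force: 25.0
```

arm_command(deltas=[-1,0,0,0.001,0,-1,0,0,0,0,-0.5,0,0,0,0,0,0,0,0,0,0.6,0,0,0,0,1,0,0,0,0,1,0,0,0,0,1,0,0,-0.02,0,1,0,0,-0.04,0,1,0,0,-0.05,0,1,0,0,-0.04,0,1,0,0,-0.02,0])

```text
time: 34.5
position: [0.6213, -0.1047, 0.2922]
tool_rot: [0.707, 0.707, 0.001, 0.002]
ft_force: [0.2, 0.3, -0.1]
grip_width: 0.087
grip_force: 0.0
```

arm_command(deltas=[1,-0.02,-0.02,0,0,1,-0.04,-0.04,0,0,1,-0.04,-0.04,0,0,1,-0.04,-0.04,0,0,1,-0.04,-0.03,0,0,1,-0.04,0,0,0,1,-0.02,0,0,0,1,0,0,0,0,1,0,0,0,0])

```text
time: 35.62
position: [0.4504, -0.3427, 0.2887]
tool_rot: [0.707, 0.708, 0.0, -0.001]
ft_force: [0.4, 0.6, -0.3]
grip_width: 0.0868
grip_force: 0.0
```

```bash
python3 - <<'E'
from h import *
im,d,p=snap('scene','s2.png'); im,d,p=snap('top','top3.png')
K,T=p['intrinsics'],p['camera_from_world'];C=cloud(d,K,T)
for n,x,y,z in(('jar',.633,.1497,.073),('tub',.6282,.0645,.098),('wide',.6247,-.0196,.123),('tall',.62,-.1044,.148)):
    m=(abs(C[...,2]-z)<.006)&(np.hypot(C[...,0]-x,C[...,1]-y)<.035); print(n,m.sum(),C[m].mean(0).round(4))
E
```

```text
jar 198 [0.633  0.1498 0.0726]
tub 280 [0.6289 0.0639 0.098 ]
wide 147 [ 0.6253 -0.0195  0.1223]
tall 124 [ 0.6206 -0.1031  0.1477]
```

View pics/s2.png

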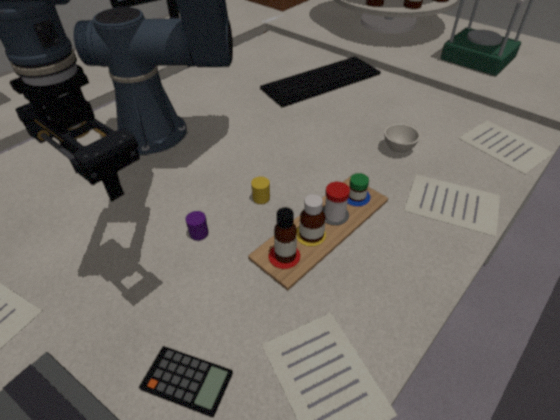

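All four stand upright on their pads: tall at (286,240), wide at (313,220), tub at (337,203) and jar at (358,190). The mortar and calculator haven't moved, so I'm handing in.

```bash
python3 -c "
from rig import order
print(order.hand_in())"
```

```text
the job is handed in; nothing more can be done
None
```

The job is handed in (no verdict came back): tall bottle on red, wide bottle on yellow, tub on grey and small jar on blue, all upright and measured within about 2 mm of their pad centres; the mortar, calculator and look-alikes were not touched.

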